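# Pack the optics kit into its caddy

### The arm

A 6-joint arm with a two-finger parallel gripper is mounted at the origin on the work surface. World frame = base frame: x ahead of the robot, y to its left, z up, the work surface at z = 0. Lengths are in mm, angles in rad, forces in N, time in s.
With the tool pointing down it reaches from about 350 to 875 mm from the base axis. Payload 4.2 kg.
Tool frame: the origin (TCP) lies between the finger pads; the fingertips stand 25 mm ahead of it and the grasp point (between the pads) lies 6 mm ahead of it; z points along the fingers, y is the line along which they close (so a half turn about z gives the same grasp; the last joint's range is limited). The gripper opens to 85 mm and grips with 20 to 120 N. Pads are 22 mm wide; open, the fingers measure 114 mm over their backs; the gripper's body (76 mm by 85 mm) begins 54 mm behind the grasp point. The pads swing forward as they close: fully open they stand 13 mm farther back than shut.
Start: joints at [1.434, 0.385, 0.008, 0, -1.194, -0.259], TCP at [240.933, 576.672, 256.312] pointing down, gripper open.
Joint ranges: [-3.14, 3.14], [-1.21, 2.06], [-1.07, 1.41], [-3.16, 2.05], [-2.99, -0.16], [-3.1, 3.1]. Speed limits (rad/s): [2.79, 2.79, 3.14, 3.14, 3.14, 3.14].

### API

Orientations are given as a unit quaternion [x, y, z, w].
In Python, from bench import arm gives the robot as it stands.
- The arm moves only by the shell command python3 -m pendant 'ROWS'. ROWS is JSON, a list of rows, each a list of 7 numbers: the shift along the tool's x, y, z in m, then the turn, a rotation vector about the tool's x, y, z in degrees, then the finger opening in m, from 0 to 0.0854. In form: [[x, y, z, wx, wy, wz, fingers], ...]. A call has 1 to 12 rows; each row shifts and turns the commanded pose from where the row before left it, along the tool's axes as they then stand; what a row does not reach is not made up. A row lasts 1/10 s, in which the tool goes at most 50 mm and 8.59 degrees, less where a joint would pass 70% of its speed; a pose out of reach is approached as far as the arm can. A call is refused whole if a number of a shift passes 0.05 or a number of a turn 8.59, either way. A call with a gripper value outside its range is refused whole. The fingers move at their own pace and stop on an object; the grip force is fixed at half the most. Time passes only in rows, so rows that do not move let the fingers close. It gives the time, the measured TCP pose, the force, the opening and the grip force at its end, in the units of the state.
- arm.read_state(): the state, without advancing time (a new reading comes with each control period).
- arm.get_image(name): name is "scene" or "top" or "wrist"; returns a dict with "image" (384x512x3 uint8, red, green, blue), "fx", "fy", "cx", "cy" (pixels), "xyz" and "rotation" of the camera in the world. Camera axes: x right, y down, z forward; pixel columns grow to the right and rows downward; lengths in mm; the calibration is good to about 2 mm. A picture is of the moment at which its call begins. There is no depth.
- arm.job_done(): hands the job in; it is judged then, once.
The state is a dict: "clock": time; "joints": joint angles; "joint_vel": joint speeds; "joint_efforts": joint torques, N m; "position": TCP position; "ee_rot": TCP orientation; "contact_force": force on the tool from outside, world axes, zero at the start; "wrist_torque": the same for the moment, N m; "gripper_width": finger opening in mm; "grasp_force": force on a finger pad.
Only numpy, scipy, OpenCV 4.12 (cv2) and the standard library are available. Lean on these libraries where they do the work, as an engineer would, in place of code of your own. Each camera call takes 0.05 s, during which the arm holds its last target. There are 200 camera calls.

### The job

Pack the optics kit away in the grey caddy, each part standing upright on the floor of its own recess: the glass-windowed cube in the square one, the footed pedestal post in the small round one, the lens in the large round one and the mirror mount in the oblong slot. Leave the windowless black block and the plain post without a foot standing where they are.

Things in the scene. Friction and masses are not known exactly. Their poses are not given: they have to be found in the camera images.
- cube: Beam-splitter cube: a black 40 x 40 x 40 mm cube, round glass window with a bright steel ring in the top and in each side. 0.13 kg. Origin: centre of its underside; z up, x and y square to its sides.
- pedestal_post: Pedestal post: upright dark steel post, 18 mm diameter stem, on a wider round foot 38 mm in diameter and 8 mm thick; stem top 70 mm above the origin, a thin 6 mm brass stud on it to 78 mm. 0.16 kg. Origin: centre of the foot's underside; z up along the post.
- lens: Lens: black upright cylinder, 50 mm diameter, 50 mm high, two grey bands, greenish glass in the top. 0.15 kg. Origin: centre of its underside; z up along its axis.
- mirror_mount: Mirror mount: black upright plate, 12 mm thick (x), 52 mm wide (y), top edge 54 mm above the origin, on a foot 22 (x) x 56 (y) x 8 mm high; round mirror on the -x face; three 9 mm brass knobs stand 9 mm out of the +x face, 20 mm off the middle in y (the middle is clear to pinch). 0.14 kg. Origin: centre of the foot's underside; z up.
- blank_block: Look-alike to leave: solid black 40 x 40 x 40 mm block with no windows, five thin straight lines on its top. 0.17 kg. Origin: centre of its underside.
- plain_post: Look-alike to leave: straight upright dark steel post with no wider foot, 24 mm diameter, 70 mm high, a thin brass stud on it to 78 mm. 0.2 kg. Origin: centre of its underside.
- square_pocket: One of four fixed black blocks, 92 x 92 x 18 mm, filling a grey tray two by two, 95 mm apart (block tops 23 mm, tray rim 20 mm above the table). Origin: centre of its underside, 5 mm above the table; z up, x, y along its sides. Recess in its middle, open upward, 12 mm deep, white floor 6 mm above the origin: square, 60 x 60 mm, sides parallel to x and y.
- small_round_pocket: One of four fixed black blocks, 92 x 92 x 18 mm, filling a grey tray two by two, 95 mm apart (block tops 23 mm, tray rim 20 mm above the table). Origin: centre of its underside, 5 mm above the table; z up, x, y along its sides. Recess in its middle, open upward, 12 mm deep, white floor 6 mm above the origin: round, 56 mm diameter (the smaller round one).
- large_round_pocket: One of four fixed black blocks, 92 x 92 x 18 mm, filling a grey tray two by two, 95 mm apart (block tops 23 mm, tray rim 20 mm above the table). Origin: centre of its underside, 5 mm above the table; z up, x, y along its sides. Recess in its middle, open upward, 12 mm deep, white floor 6 mm above the origin: round, 74 mm diameter (the larger round one).
- slot_pocket: One of four fixed black blocks, 92 x 92 x 18 mm, filling a grey tray two by two, 95 mm apart (block tops 23 mm, tray rim 20 mm above the table). Origin: centre of its underside, 5 mm above the table; z up, x, y along its sides. Recess in its middle, open upward, 12 mm deep, white floor 6 mm above the origin: an oblong slot, 40 mm along x and 78 mm along y.
Things that resemble listed ones, but are neither listed nor needed, are in the scene too. Leave any orange or red look-alike of the pedestal_post alone.

How it is judged (in metres and radians):
At the end, for the whole second after the job is handed in: Cube, post, lens and mount at rest, upright (0.12 rad), each in its own recess (origin within 20 mm of the block's centre from above, 2 to 10 mm above the block's origin); blank block and plain post at rest, upright (0.12 rad), within 20 mm of their start (horizontal distance between cube and square_pocket below 0.02 m and z of cube in the frame of square_pocket between 0.002 and 0.01 m and angle between each of cube, pedestal_post, lens, mirror_mount, blank_block, plain_post's own z axis and vertical below 0.12 rad and linear speed of each of cube, pedestal_post, lens, mirror_mount, blank_block, plain_post below 0.02 m/s and angular speed of each of cube, pedestal_post, lens, mirror_mount below 0.2 rad/s and horizontal distance between pedestal_post and small_round_pocket below 0.02 m and z of pedestal_post in the frame of small_round_pocket between 0.002 and 0.01 m and horizontal distance between lens and large_round_pocket below 0.02 m and z of lens in the frame of large_round_pocket between 0.002 and 0.01 m and horizontal distance between mirror_mount and slot_pocket below 0.02 m and z of mirror_mount in the frame of slot_pocket between 0.002 and 0.01 m and distance of each of blank_block, plain_post from where it was at the start of the episode below 0.02 m); the robot touches nothing.
It fails at once if a look-alike (blank block or plain post) is moved by more than 20 mm or tipped by more than 0.3 rad (distance of any of blank_block, plain_post from where it was at the start of the episode above 0.02 m or angle between any of blank_block, plain_post's own z axis and vertical above 0.3 rad).
It also fails if it takes over 112 s, if anything falls off the work surface, if the arm or the gripper's body presses on something with over 40 N, if the wrist force passes 120 N, or if a joint passes its speed limit or range.

## Working session

There is one attempt and no reset: what is moved stays moved. The work goes in short steps, Python scripts to look and compute and a shell command to move; the robot and the scene stay as the last step left them, time stands still between calls to the robot, and variables do not carry over. Pictures are saved under pics/ and viewed, at most 14 in all, crops included, and the job is handed in when it is done.

```bash
mkdir -p pics; ls
cat > h.py <<'E'
import numpy as np, cv2
from bench import arm
from scipy.spatial.transform import Rotation as R
def snap(n,f):
    d=arm.get_image(n); cv2.imwrite(f'pics/{f}.png',d['image'][:,:,::-1]); np.save(f'pics/{f}.npy',d,allow_pickle=True); return d
def load(f): return np.load(f'pics/{f}.npy',allow_pickle=True).item()
def rot(d):
    r=np.array(d['rotation'],float); return R.from_quat(r).as_matrix() if r.size==4 else r.reshape(3,3)
def ray(d,u,v,z):
    k=rot(d)@np.array([(u-d['cx'])/d['fx'],(v-d['cy'])/d['fy'],1]); c=np.array(d['xyz'],float)
    return c+k*(z-c[2])/k[2]
def proj(d,p):
    q=rot(d).T@(np.array(p,float)-d['xyz']); return d['fx']*q[0]/q[2]+d['cx'],d['fy']*q[1]/q[2]+d['cy']
E
python3 - <<'E'
from h import *
for n in ('top','scene'):
    d=snap(n,n); print(n,d['xyz'],np.round(rot(d),3).tolist(),d['fx'],d['cx'],d['cy'])
s=arm.read_state(); print(s)
E
```

```text
pics
top [ 419.17696259  -17.87670267 1498.42507552] [[0.01, -0.997, 0.081], [-1.0, -0.009, 0.013], [-0.012, -0.081, -0.997]] 480.907212279237 252.34184244899907 191.18689191019857
scene [1359.96375557  163.70385513  865.10970168] [[-0.224, 0.677, -0.701], [0.974, 0.169, -0.147], [0.019, -0.716, -0.697]] 485.31419339559625 262.11905439293366 193.4799389921642
{'clock': 0.1, 'joints': array([ 1.43361992e+00,  3.85482617e-01,  6.76229470e-03, -4.46550012e-04,
       -1.19403159e+00, -2.58557683e-01]), 'joint_vel': array([ 0.00076443, -0.00173029,  0.00285782,  0.00162971, -0.00073217,
       -0.00012272]), 'joint_efforts': array([-3.46535435e-04, -3.93317485e+01,  1.88930190e+01,  4.19798210e+00,
       -2.56827778e-03,  7.17435285e-06]), 'position': array([240.74837488, 576.24870094, 255.32736542]), 'ee_rot': array([ 9.80471420e-01, -1.96659086e-01, -1.47845544e-04,  9.88579353e-04]), 'contact_force': array([-0.00999863, -0.41827896, -0.77046034]), 'wrist_torque': array([-0.03527614, -0.03735454,  0.02068126]), 'grasp_force': 0.0, 'gripper_width': 85.09012237211812}
```

View pics/top.png

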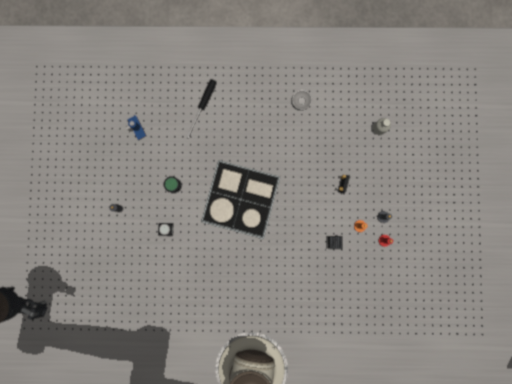

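View pics/scene.png

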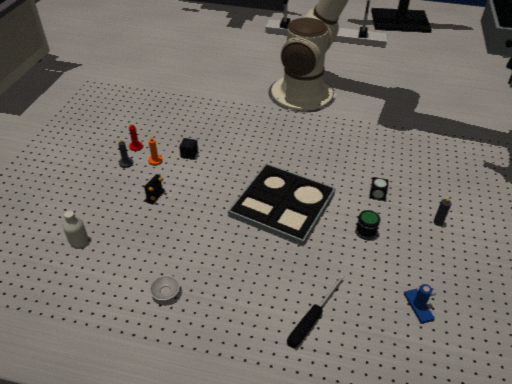

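The top view shows these candidates for each part:
- **Cube:** (165,229) has a glass window. The block at (335,242) has none, so it is the blank block.
- **Pedestal post:** the dark footed post is at (384,216). Orange (360,227), red (386,240) and the blue clamp (137,127) are look-alikes to leave. The plain post is at (117,208).
- **Lens:** (172,184).
- **Mount:** (343,184).
- **Caddy:** centred near (241,199).

I'll check these choices in one close crop.

Run:
```python
from h import *
t=load('top');s=load('scene')
def crop(d,x0,y0,w,h,k): return cv2.resize(np.ascontiguousarray(d['image'][y0:y0+h,x0:x0+w,::-1]),None,fx=k,fy=k,interpolation=cv2.INTER_CUBIC)
a=crop(t,100,150,100,100,4);b=crop(t,310,155,100,100,4)
c=crop(s,100,110,110,100,2.67)[:200,:266] if 0 else crop(s,105,120,100,75,2.66)
e=crop(s,350,165,100,75,2.66); f=crop(t,195,155,100,75,2.66)
low=np.hstack([c[:199],e[:199],f[:199]]); up=np.hstack([a,b]); 
low=cv2.resize(low,(800,200)); cv2.imwrite('pics/m.png',cv2.convertScaleAbs(np.vstack([up,low]),alpha=1.6,beta=15))
# pockets: white-ish blobs
im=t['image'];hsv=cv2.cvtColor(im,cv2.COLOR_RGB2HSV)
m=np.zeros(im.shape[:2],np.uint8); m[155:245,195:290]=(im[155:245,195:290].min(2)>150)*255
for q in cv2.findContours(m,0,2)[0]:
    if cv2.contourArea(q)>50:
        (u,v),wh,an=cv2.minAreaRect(q); P=[ray(t,*p,11)[:2] for p in cv2.boxPoints(((u,v),wh,an))]
        print('floor',(round(u),round(v)),ray(t,u,v,11)[:2].round(),[round(float(np.linalg.norm(P[i+1]-P[i]))) for i in(0,1)],round(np.degrees(np.arctan2(*(P[1]-P[0])[::-1])),1))
g=im.max(2)
def blob(n,d,x0,y0,w,h,z,th):
    m=np.zeros(d['image'].shape[:2],np.uint8); m[y0:y0+h,x0:x0+w]=(d['image'][y0:y0+h,x0:x0+w].max(2)<th)*255
    q=max(cv2.findContours(m,0,2)[0],key=cv2.contourArea); r=cv2.minAreaRect(q)
    P=[ray(d,*p,z)[:2] for p in cv2.boxPoints(r)]
    print(n,np.round(r[0],1),ray(d,*r[0],z)[:2].round(),[round(float(np.linalg.norm(P[i+1]-P[i]))) for i in(0,1)],round(np.degrees(np.arctan2(*(P[1]-P[0])[::-1])),1))
for a in [('cube',155,220,22,20,30,55),('block',325,234,20,18,30,55),('lens',160,173,24,22,35,75),('mount',333,172,20,25,30,60),('post',374,208,18,16,30,60),('plain',107,202,20,13,40,60)]: blob(a[0],t,*a[1:])
```

```text
floor (251, 218) [458.   4.] [50, 46] -89.5
floor (221, 210) [482.  97.] [62, 65] -89.5
floor (259, 188) [549. -20.] [34, 73] -15.3
floor (230, 180) [573.  72.] [54, 54] -14.3
cube [170.  225.5] [431. 251.] [6, 9] -89.4
block [331.9 241.6] [ 387. -242.] [29, 31] -82.3
lens [173.7 185.7] [552. 242.] [45, 40] -33.8
mount [343.  183.7] [ 563. -277.] [54, 21] -16.1
post [382.  216.5] [ 464. -394.] [24, 15] -89.5
plain [118.5 207.5] [484. 408.] [15, 15] -89.5
```

View pics/m.png

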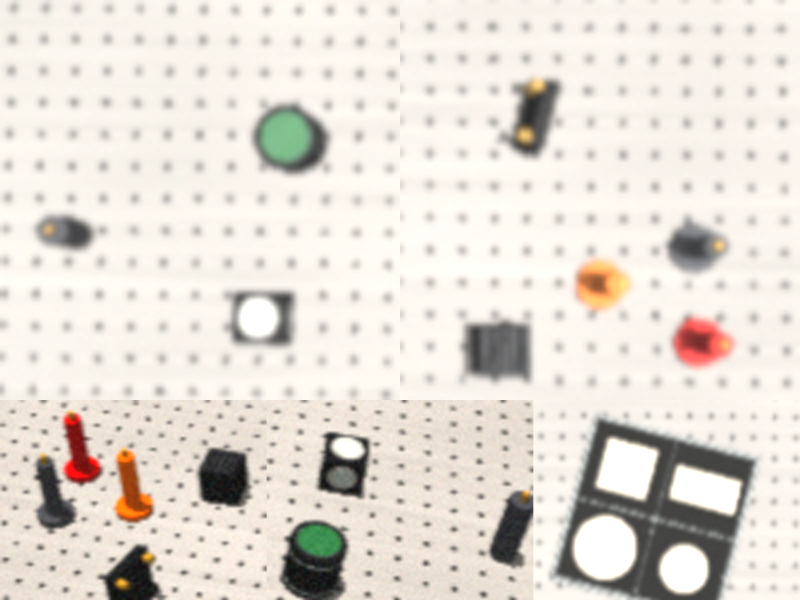

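The crop confirms the choices: a windowed cube at left, a ruled blank block at right, and a dark footed post beside the orange and red ones. The mount's knobs face left (+y). The pocket spacing measures 95 mm, as it should. I'll turn the tool square to the world, move over the left group and look with the wrist camera.

```bash
python3 -m pendant '[[0,0,0,0,0,-7.5,0.085],[0,0,0,0,0,-7.5,0.085],[0,0,0,0,0,-7.6,0.085],[0.02,0.04,0,0,0,0,0.085],[0.02,0.04,0,0,0,0,0.085],[0.02,0.04,0,0,0,0,0.085],[0.02,0.04,0,0,0,0,0.085],[0.02,0.04,0,0,0,0,0.085],[0.02,0.04,0,0,0,0,0.085],[0.02,0.04,0,0,0,0,0.085],[0.01,0.04,0,0,0,0,0.085],[0,0,0,0,0,0,0.085]]'
cat >> h.py <<'E'
def to(x,y,z,yaw=None,s=None):
    s=s or arm.read_state(); M=R.from_quat(s['ee_rot']).as_matrix(); th=np.degrees(np.arctan2(M[1,0],M[0,0]))
    d=M.T@(np.array([x,y,z])-s['position'])/1000
    print('at',np.round(s['position'],1),'yaw',round(th,1),'tilt',np.round(M[:,2],3),'shift',np.round(d,4),'turn',None if yaw is None else round(th-yaw,1),'t',s['clock'])
E
python3 - <<'E'
from h import *
t=load('top')
print('cube',ray(t,164.5,229.5,40),'lens',ray(t,171.75,184,50),'stud',ray(t,389.5,216.2,78),'plain',ray(t,112,207.5,78))
d=snap('wrist','w1'); print(d['xyz'],rot(d).round(2).tolist(),d['fx']); to(430,255,150,0)
print(proj(d,ray(t,164.5,229.5,40)),proj(d,ray(t,171.75,184,50)))
E
```

```text
clock: 1.3
position: [390.5, 252.4, 256.0]
ee_rot: [1.0, -0.003, -0.001, 0.001]
contact_force: [0.3, 0.7, 0.3]
gripper_width: 85.1
grasp_force: 0.0
cube [418.20394597 265.6253511   40.        ] lens [555.90621482 245.04837298  50.        ] stud [ 463.78369157 -404.00052828   78.        ] plain [481.71005246 415.88335069  78.        ]
[458.92474327 251.90267487 373.49277491] [[-0.01, -0.96, -0.27], [-1.0, 0.01, 0.0], [0.0, 0.27, -0.96]] 290.6215531116675
at [390.6 254.3 256.2] yaw -0.3 tilt [-0. -0. -1.] shift [ 0.0394 -0.0009  0.1062] turn -0.3 t 1.35
(np.float64(237.87028003803536), np.float64(150.34058913986135)) (np.float64(255.89762132038172), np.float64(10.044034309427701))
```

View pics/w1.png

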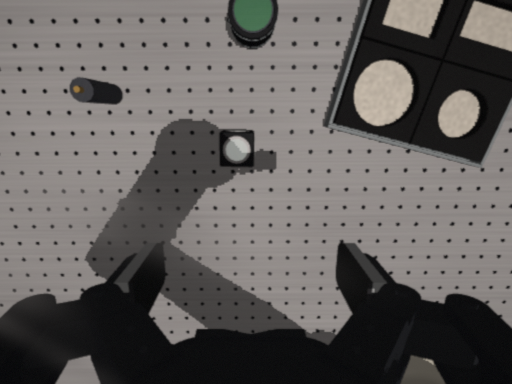

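The wrist view shows the cube window at (236,149), the lens at (253,12) and the plain post at (80,90). The points from the top camera land within about 3 px of these.

Run:
```python
from h import *
d=load('w1'); im=d['image']
c=ray(d,236.5,149,40); print('cube',c,'lens',ray(d,252,13,50),'plain',ray(d,80,89,78))
for n,p in dict(L=(383,93),S=(459,114)).items(): print(n,ray(d,*p,11))
t=load('top')
for p in [(202+0,155),]: pass
m=np.zeros(im.shape[:2],np.uint8); m[120:180,210:260]=(im[120:180,210:260].max(2)<40)*255
q=max(cv2.findContours(m,0,2)[0],key=cv2.contourArea); r=cv2.minAreaRect(q); print(r, ray(d,*r[0],40))
m=np.zeros(im.shape[:2],np.uint8); m[0:170,330:512]=(im[0:170,330:512].min(2)>125)*255; m=cv2.morphologyEx(m,2,np.ones((7,7)))
for q in cv2.findContours(m,0,2)[0]:
    if cv2.contourArea(q)>800: r=cv2.minAreaRect(q); print(r,ray(d,*r[0],11)[:2])
to(c[0],c[1],75,0)
```

```text
cube [419.73641444 267.15981703  40.        ] lens [553.38237813 248.87547183  50.        ] plain [482.27231333 413.8855125   78.        ]
L [480.67022137  94.57285604  11.        ]
S [4.56197791e+02 3.97494642e-01 1.10000000e+01]
((236.5, 148.0), (36.0, 33.0), 90.0) [420.86868736 267.13741341  40.        ]
((394.0, 150.5), (37.0, 128.0), 90.0) [413.07596517  72.89008218]
((458.0, 113.5), (45.0, 38.0), 90.0) [456.78470263   1.70945477]
((382.5, 92.5), (63.0, 57.0), 90.0) [481.23083575  95.22814032]
((491.0711669921875, 25.041595458984375), (51.679996490478516, 36.68000030517578), 16.260204315185547) [551.21355073 -17.13143125]
((413.0, 17.0), (34.0, 56.0), 90.0) [559.7012957   70.85429567]
((344.0, 20.5), (41.0, 28.0), 90.0) [556.78123817 146.7482972 ]
at [390.6 254.3 256.2] yaw -0.3 tilt [-0. -0. -1.] shift [ 0.0291 -0.0131  0.1812] turn -0.3 t 1.35
```

```bash
python3 -m pendant '[[0.03,-0.013,0,0,0,-0.3,0.085],[0,0,0.04,0,0,0,0.085],[0,0,0.04,0,0,0,0.085],[0,0,0.04,0,0,0,0.085],[0,0,0.04,0,0,0,0.085],[0,0,0.03,0,0,0,0.085],[0,0,0.02,0,0,0,0.085],[0,0,0.01,0,0,0,0.085],[0,0,0,0,0,0,0.03],[0,0,0,0,0,0,0.03],[0,0,0,0,0,0,0.03],[0,0,0,0,0,0,0.03]]'
```

```text
clock: 2.55
position: [421.3, 270.4, 37.8]
ee_rot: [1.0, 0.002, 0.001, -0.001]
contact_force: [-0.9, -0.0, 4.1]
gripper_width: 38.9
grasp_force: 62.0
```

```bash
python3 -m pendant '[[0,0,-0.03,0,0,0,0.03],[0,0,-0.03,0,0,0,0.03],[0,0,-0.03,0,0,0,0.03],[0.025,0.033,0,0,0,0,0.03],[0.025,0.033,0,0,0,0,0.03],[0.025,0.033,0,0,0,0,0.03],[0.025,0.033,0,0,0,0,0.03],[0.025,0.033,0,0,0,0,0.03],[0.025,0.033,0,0,0,0,0.03],[0,0,0,0,0,7.5,0.03],[0,0,0,0,0,7.5,0.03],[0,0,0,0,0,0,0.03]]'
python3 - <<'E'
from h import *
d=snap('wrist','w2'); to(573,72,49,-15)
E
```

```text
clock: 3.75
position: [571.2, 71.4, 126.5]
ee_rot: [0.992, -0.129, -0.0, -0.0]
contact_force: [-0.5, 0.7, -0.0]
gripper_width: 39.2
grasp_force: 61.2
at [571.1  71.7 126.6] yaw -14.7 tilt [ 0.  0. -1.] shift [ 0.0018 -0.0007  0.0776] turn 0.3 t 3.8
```

View pics/w2.png

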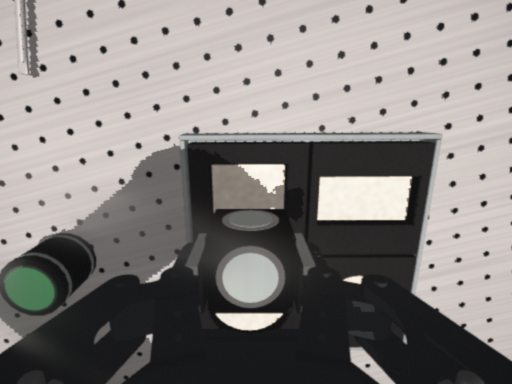

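The cube is held square to the caddy. The slot is centred near (364,198), and the square recess shows in front of and behind the cube. I'll lower it.

```bash
python3 - <<'E'
from h import *
d=load('w2'); print('slot',ray(d,364.5,198.5,11),'lens',ray(d,30,289,50), 'sqfar',ray(d,248,164,11),'mid lateral',ray(d,311,136,20))
E
python3 -m pendant '[[0.002,0,0.025,0,0,0,0.03],[0,0,0.025,0,0,0,0.03],[0,0,0.015,0,0,0,0.03],[0,0,0.008,0,0,0,0.03],[0,0,0.003,0,0,0,0.03],[0,0,0,0,0,0,0.03],[0,0,0,0,0,0,0.03]]'
```

```text
slot [546.62081711 -21.4508135   11.        ] lens [555.74035747 248.99216481  50.        ] sqfar [599.68026099  65.11040778  11.        ] mid lateral [609.513497    13.03950337  20.        ]
clock: 4.5
position: [573.8, 71.9, 51.3]
ee_rot: [0.992, -0.128, 0.001, -0.0]
contact_force: [-0.2, -0.8, -0.6]
gripper_width: 38.9
grasp_force: 61.3
```

```bash
python3 -m pendant '[[0,0,0.0015,0,0,0,0.03],[0,0,0.0,0,0,0,0.045],[0,0,0,0,0,0,0.056],[0,0,0,0,0,0,0.056],[0,0,-0.01,0,0,0,0.056],[0,0,-0.03,0,0,0,0.056],[0,0,-0.04,0,0,0,0.056],[0,0,-0.04,0,0,0,0.08],[0,0,-0.04,0,0,0,0.085],[0,0,0,0,0,0,0.085]]'
python3 - <<'E'
from h import *
d=snap('wrist','w3'); to(555,248,43,0)
E
```

```text
clock: 5.5
position: [576.6, 72.3, 216.7]
ee_rot: [0.992, -0.128, 0.007, -0.003]
contact_force: [0.6, 0.1, 0.2]
gripper_width: 84.7
grasp_force: 0.0
at [574.8  72.  213.3] yaw -14.8 tilt [ 0.008  0.003 -1.   ] shift [-0.0652 -0.1643  0.1706] turn -14.8 t 5.55
```

View pics/w3.png

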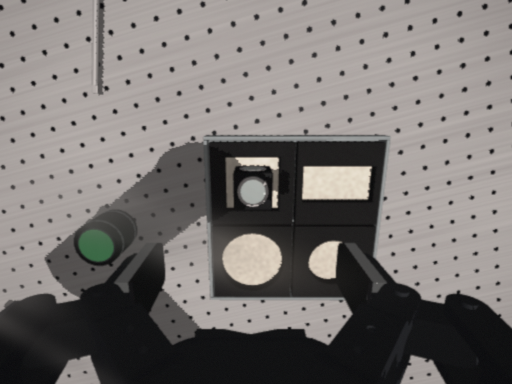

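The cube sits square in its recess with its window at (253,190), and white floor shows on all visible sides. The lens glass is at (97,245) and the large recess at (252,259). Lens next.

Run:
```python
from h import *
d=load('w3'); c=ray(d,253,190,51); l=ray(d,97,246,50); print('cube',c,'lens',l,'L',ray(d,252,259,11),'slot',ray(d,337,182.5,11)); to((l[0]+555)/2,(l[1]+248)/2,39)
```

```text
cube [572.64559832  70.97624998  51.        ] lens [554.84940896 248.10255427  50.        ] L [478.95306173  96.50530023  11.        ] slot [547.38629055 -21.3732345   11.        ]
at [574.8  72.  213.3] yaw -14.8 tilt [ 0.008  0.003 -1.   ] shift [-0.0653 -0.1643  0.1746] turn None t 5.55
```

```bash
python3 -m pendant '[[-0.016,-0.041,0,0,0,0,0.085],[-0.016,-0.041,0,0,0,0,0.085],[-0.016,-0.041,0,0,0,0,0.085],[-0.016,-0.042,0,0,0,0,0.085],[0,0,0,0,0,0,0.085],[0,0,0.04,0,0,0,0.085],[0,0,0.04,0,0,0,0.085],[0,0,0.02,0,0,0,0.085],[0,0,0,0,0,0,0.085]]'
python3 - <<'E'
from h import *
to(555,248,39)
E
```

```text
clock: 6.45
position: [551.0, 245.2, 104.6]
ee_rot: [0.992, -0.129, -0.004, 0.003]
contact_force: [0.0, 0.2, 0.0]
gripper_width: 85.0
grasp_force: 0.0
at [551.  245.2 104.6] yaw -14.8 tilt [-0.008 -0.005 -1.   ] shift [ 0.0036 -0.0042  0.0655] turn None t 6.45
```

```bash
python3 -m pendant '[[0.003,-0.003,0.025,0,0,0,0.085],[0,0,0.025,0,0,0,0.085],[0,0,0.012,0,0,0,0.085],[0,0,0,0,0,0,0.085],[0,0,0,0,0,0,0.085],[0,0,0,0,0,0,0.085]]'
python3 - <<'E'
from h import *
to(555,248,39)
E
```

```text
clock: 7.05
position: [558.0, 250.1, 48.5]
ee_rot: [0.992, -0.128, 0.001, -0.001]
contact_force: [0.1, -0.2, 0.5]
gripper_width: 85.0
grasp_force: 0.0
at [558.  250.1  48.5] yaw -14.8 tilt [ 0.003  0.002 -1.   ] shift [-0.0024  0.0028  0.0095] turn None t 7.05
```

```bash
python3 -m pendant '[[-0.002,0.002,0.009,0,0,0,0.085],[0,0,0,0,0,0,0.085],[0,0,0,0,0,0,0.035],[0,0,0,0,0,0,0.035],[0,0,0,0,0,0,0.035],[0,0,0,0,0,0,0.035],[0,0,0,0,0,0,0.035]]'
python3 - <<'E'
from h import *
to(480,96,52)
E
```

```text
clock: 7.75
position: [555.1, 248.4, 38.4]
ee_rot: [0.992, -0.128, 0.001, -0.0]
contact_force: [-0.7, 1.0, 2.8]
gripper_width: 49.0
grasp_force: 62.3
at [555.1 248.4  38.4] yaw -14.8 tilt [ 0.001  0.001 -1.   ] shift [-0.0338  0.1665 -0.0138] turn None t 7.75
```

```bash
python3 -m pendant '[[0,0,-0.03,0,0,0,0.035],[0,0,-0.03,0,0,0,0.035],[0,0,-0.02,0,0,0,0.035],[-0.008,0.041,0,0,0,0,0.035],[-0.008,0.041,0,0,0,0,0.035],[-0.008,0.041,0,0,0,0,0.035],[-0.009,0.043,0,0,0,0,0.035],[0,0,0,0,0,0,0.035],[0,0,0,0,0,0,0.035],[0,0,0,0,0,0,0.035]]'
python3 - <<'E'
from h import *
to(480,96,49.5)
E
```

```text
clock: 8.75
position: [481.0, 96.5, 117.8]
ee_rot: [0.992, -0.128, 0.0, -0.0]
contact_force: [1.0, 0.1, -2.2]
gripper_width: 48.7
grasp_force: 62.9
at [481.   96.5 117.8] yaw -14.8 tilt [ 0.001  0.    -1.   ] shift [-0.0009  0.0008  0.0683] turn None t 8.75
```

```bash
python3 -m pendant '[[0,0,0.03,0,0,0,0.035],[0,0,0.02,0,0,0,0.035],[0,0,0.012,0,0,0,0.035],[0,0,0.005,0,0,0,0.035],[0,0,0.001,0,0,0,0.035],[0,0,0,0,0,0,0.035],[0,0,0,0,0,0,0.055],[0,0,0,0,0,0,0.065],[0,0,0,0,0,0,0.065],[0,0,-0.02,0,0,0,0.065],[0,0,-0.04,0,0,0,0.065],[0,0,-0.04,0,0,0,0.065]]'
python3 -m pendant '[[0,0,-0.04,0,0,0,0.065],[0,0,-0.02,0,0,0,0.065],[0,0.03,0,0,0,0,0.065],[0,0.04,0,0,0,0,0.065],[0,0.04,0,0,0,0,0.065],[0,0.04,0,0,0,0,0.065],[0,0.04,0,0,0,0,0.065],[0,0.04,0,0,0,0,0.065],[0,0.04,0,0,0,0,0.065],[0,0.04,0,0,0,0,0.065],[0,0,0,0,0,0,0.065],[0,0,0,0,0,0,0.04]]'
python3 - <<'E'
from h import *
d=snap('wrist','w4');t=load('top'); to(563,-277,100,74)
E
```

```text
clock: 9.95
position: [480.0, 95.7, 150.8]
ee_rot: [0.992, -0.129, -0.001, 0.001]
contact_force: [0.9, 0.7, 0.3]
gripper_width: 65.0
grasp_force: 0.0
clock: 11.15
position: [400.9, -204.5, 209.9]
ee_rot: [0.992, -0.13, 0.0, -0.0]
contact_force: [-0.1, -0.6, 0.1]
gripper_width: 52.0
grasp_force: 0.0
at [ 401.2 -203.8  210. ] yaw -14.8 tilt [ 0.  0. -1.] shift [0.1751 0.0294 0.11  ] turn -88.8 t 11.2
```

View pics/w4.png

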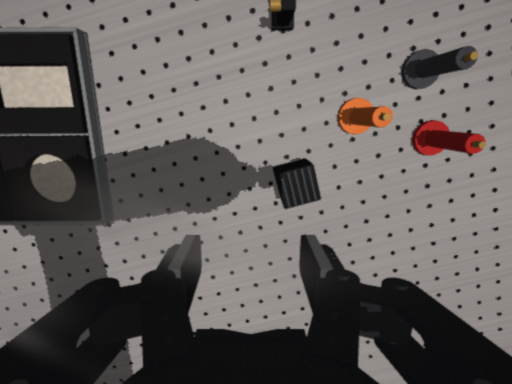

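The wrist view shows the blank block at (298,183) with lines on its top, orange (365,117), red (450,140) and the dark post with its foot at (422,69) and stud at (470,57). The mount is at the top edge near (283,12), so I'll move forward to see it.

```bash
python3 -m pendant '[[0.04,0.01,0,0,0,0,0.04],[0.04,0.01,0,0,0,0,0.04],[0.02,0.01,0,0,0,0,0.04],[0,0,0,0,0,0,0.04],[0,0,0,0,0,0,0.04]]'
python3 - <<'E'
from h import *
d=load('w4'); print('foot',ray(d,422,69,8),'stud',ray(d,470,57,78))
d=snap('wrist','w5');to(563,-277,100,-16)
cv2.imwrite('pics/w5c.png',cv2.resize(np.ascontiguousarray(d['image'][50:250,150:410,::-1]),None,fx=3,fy=3,interpolation=2))
E
```

```text
clock: 11.7
position: [490.6, -257.0, 209.3]
ee_rot: [0.992, -0.128, -0.001, -0.0]
contact_force: [-1.0, 0.4, 0.3]
gripper_width: 39.8
grasp_force: 0.0
foot [ 463.9464045  -402.70307894    8.        ] stud [ 463.61270988 -400.57156643   78.        ]
at [ 490.1 -257.   209.5] yaw -14.7 tilt [-0.001  0.001 -1.   ] shift [0.0757 0.0009 0.1095] turn 1.3 t 11.75
```

View pics/w5c.png

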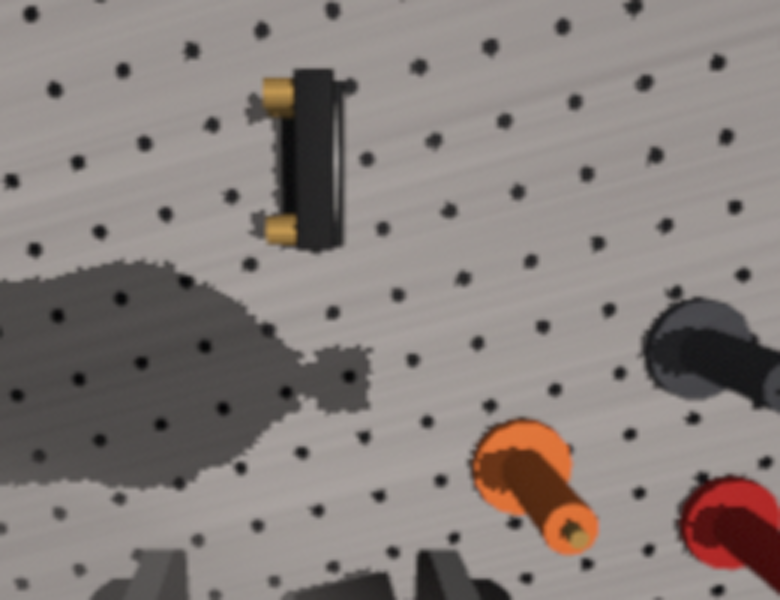

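The crop shows the mount edge-on and lined up with the tool: plate top at about (255,102) and knobs on its left at (243,82) and (243,127). I'll measure its centre.

Run:
```python
from h import *
d=load('w5'); f=lambda x,y,z: ray(d,150+x/3,50+y/3,z)
a,b=f(313,70,54),f(315,243,54); print('ends',a,b,np.linalg.norm(a-b),(a+b)/2, np.degrees(np.arctan2(*(a-b)[:2][::-1])))
for z in(40,46):
  k,l=f(279,95,z),f(281,230,z); print(z,k,l,np.linalg.norm(k-l),(k+l)/2)
c=(a+b)/2; to(c[0],c[1],42)
```

```text
ends [ 588.09460769 -286.94188418   54.        ] [ 540.41802624 -275.24441765   54.        ] 49.09060135552846 [ 564.25631696 -281.09315092   54.        ] -13.785236704915196
40 [ 585.4580628  -275.66414493   40.        ] [ 546.28797639 -265.74929365   40.        ] 40.405444501700856 [ 565.87301959 -270.70671929   40.        ]
46 [ 584.85700918 -275.64847727   46.        ] [ 546.50650007 -265.94107988   46.        ] 39.56001912463362 [ 565.68175462 -270.79477857   46.        ]
at [ 490.1 -257.   209.5] yaw -14.7 tilt [-0.001  0.001 -1.   ] shift [0.078  0.0046 0.1675] turn None t 11.75
```

```bash
python3 -m pendant '[[0.04,0.003,0,0,0,0,0.05],[0.039,0.002,0,0,0,0,0.05],[0,0,0.04,0,0,0,0.05],[0,0,0.04,0,0,0,0.05],[0,0,0,0,0,0,0.05],[0,0,0,0,0,0,0.05],[0,0,0,0,0,0,0.05]]'
python3 - <<'E'
from h import *
to(565.3,-281,42)
E
```

```text
clock: 12.45
position: [566.8, -283.3, 132.9]
ee_rot: [0.992, -0.128, 0.002, 0.001]
contact_force: [-0.0, -0.5, -0.5]
gripper_width: 50.1
grasp_force: 0.0
at [ 566.8 -283.3  132.9] yaw -14.7 tilt [ 0.004 -0.002 -1.   ] shift [-0.0025 -0.0019  0.0908] turn None t 12.45
```

```bash
python3 -m pendant '[[-0.001,-0.002,0.035,0,0,0,0.05],[0,0,0.03,0,0,0,0.05],[0,0,0.02,0,0,0,0.05],[0,0,0.004,0,0,0,0.05],[0,0,0,0,0,0,0.05],[0,0,0,0,0,0,0.05],[0,0,0,0,0,0,0.05],[0,0,0,0,0,0,0.05]]'
python3 - <<'E'
from h import *
to(565.3,-281,42)
E
```

```text
clock: 13.25
position: [565.7, -281.2, 42.2]
ee_rot: [0.992, -0.129, 0.001, 0.0]
contact_force: [-0.3, -0.5, 0.2]
gripper_width: 50.2
grasp_force: 0.0
at [ 565.7 -281.2   42.2] yaw -14.8 tilt [ 0.002 -0.001 -1.   ] shift [-0.0004 -0.0001  0.0002] turn None t 13.25
```

Aligned; close, lift, turn 90° and check.

```bash
python3 -m pendant '[[0,0,0,0,0,0,0.005],[0,0,0,0,0,0,0.005],[0,0,0,0,0,0,0.005],[0,0,0,0,0,0,0.005],[0,0,0,0,0,0,0.005],[0,0,0,0,0,0,0.005],[0,0,0,0,0,0,0.005]]'
python3 -m pendant '[[0,0,-0.03,0,0,0,0.005],[0,0,-0.04,0,0,0,0.005],[0,0,-0.03,0,0,0,0.005],[0,-0.04,0,0,0,0,0.005],[0,-0.04,0,0,0,0,0.005],[0,-0.04,0,0,0,0,0.005],[0,-0.04,0,0,0,0,0.005],[0,-0.04,0,0,0,0,0.005],[0,-0.04,0,0,0,0,0.005],[0,0,0,0,0,8.5,0.005],[0,0,0,0,0,8.5,0.005],[0,0,0,0,0,8.5,0.005]]'
python3 -m pendant '[[0,0,0,0,0,8.5,0.005],[0,0,0,0,0,8.5,0.005],[0,0,0,0,0,8.5,0.005],[0,0,0,0,0,8.5,0.005],[0,0,0,0,0,8.5,0.005],[0,0,0,0,0,8.5,0.005],[0,0,0,0,0,8.5,0.005],[0,0,0,0,0,5,0.005],[0,0,0,0,0,0,0.005],[0,0,0,0,0,0,0.005]]'
python3 - <<'E'
from h import *
d=snap('wrist','w6');to(549,-20.5,60,-105)
E
```

```text
clock: 13.95
position: [565.2, -281.1, 41.0]
ee_rot: [0.992, -0.129, 0.0, 0.0]
contact_force: [-0.5, -0.0, 2.9]
gripper_width: 11.4
grasp_force: 58.7
clock: 15.15
position: [625.6, -48.3, 139.6]
ee_rot: [0.938, -0.347, -0.001, 0.0]
contact_force: [-1.6, 0.2, -1.1]
gripper_width: 11.1
grasp_force: 58.8
clock: 16.15
position: [625.8, -49.0, 140.1]
ee_rot: [-0.611, 0.792, 0.0, -0.001]
contact_force: [0.2, 0.7, -1.3]
gripper_width: 11.3
grasp_force: 58.8
at [625.9 -49.  140.3] yaw -104.7 tilt [-0.001  0.    -1.   ] shift [-0.0081  0.0816  0.0804] turn 0.3 t 16.2
```

View pics/w6.png

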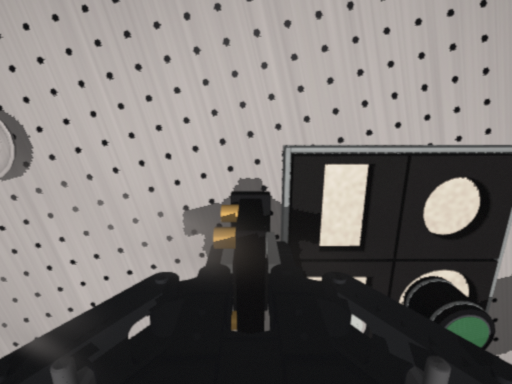

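The mount is held upright and now parallel to the slot, which is at (344,205). The lens stands in its recess at lower right.

```bash
python3 - <<'E'
from h import *
d=load('w6'); print('slot',ray(d,344.5,206,11),'S',ray(d,452,206,11)); a,b=ray(d,252,197,152),ray(d,252,331,152); print((a+b)/2, np.linalg.norm(a-b))
E
python3 -m pendant '[[-0.003,0.027,0,0,0,0,0.005],[-0.003,0.027,0,0,0,0,0.005],[-0.002,0.027,0,0,0,0,0.005],[0,0,0.03,0,0,0,0.005],[0,0,0,0,0,0,0.005],[0,0,0,0,0,0,0.005],[0,0,0,0,0,0,0.005]]'
python3 - <<'E'
from h import *
to(548,-20.5,53,-105)
E
```

```text
slot [545.70051413 -18.1992021   11.        ] S [452.92664824   6.20636126  11.        ]
[621.86753754 -57.29789514 152.        ] 60.752703753177784
clock: 16.9
position: [551.2, -20.6, 111.7]
ee_rot: [-0.61, 0.792, -0.001, 0.001]
contact_force: [1.4, -0.8, -1.7]
gripper_width: 11.3
grasp_force: 58.8
at [551.2 -20.6 111.7] yaw -104.8 tilt [ 0.002  0.    -1.   ] shift [0.0007 0.0033 0.0587] turn 0.2 t 16.9
```

```bash
python3 -m pendant '[[0,0.002,0.02,0,0,0,0.005],[0,0,0.02,0,0,0,0.005],[0,0,0.012,0,0,0,0.005],[0,0,0.005,0,0,0,0.005],[0,0,0,0,0,0,0.005],[0,0,0,0,0,0,0.005],[0,0,0,0,0,0,0.005]]'
python3 - <<'E'
from h import *
to(548,-20,52.5,-105)
E
```

```text
clock: 17.6
position: [548.8, -20.0, 54.7]
ee_rot: [-0.61, 0.792, -0.0, 0.001]
contact_force: [-0.6, 0.2, -1.1]
gripper_width: 11.4
grasp_force: 59.0
at [548.8 -20.   54.7] yaw -104.8 tilt [ 0.002  0.    -1.   ] shift [0.0002 0.0007 0.0022] turn 0.2 t 17.6
```

```bash
python3 -m pendant '[[0,0,0.0015,0,0,0,0.005],[0,0,0,0,0,0,0.005],[0,0,0,0,0,0,0.03],[0,0,0,0,0,0,0.04],[0,0,0,0,0,0,0.04],[0,0,-0.02,0,0,0,0.04],[0,0,-0.04,0,0,0,0.04],[0,0,-0.04,0,0,0,0.04],[0,0,-0.03,0,0,0,0.04],[0,0,-0.03,0,0,0,0.04],[0,0,0,0,0,0,0.04],[0,0,0,0,0,0,0.04]]'
python3 - <<'E'
from h import *
d=snap('wrist','w7');w=load('w4');print('orange',ray(w,355,116,8),'red',ray(w,431,138,8));to(464,-402,190,-105)
E
```

```text
clock: 18.8
position: [548.0, -20.0, 213.0]
ee_rot: [-0.61, 0.792, -0.0, 0.001]
contact_force: [0.1, -0.0, -0.4]
gripper_width: 40.3
grasp_force: 0.0
orange [ 435.85399135 -329.39464822    8.        ] red [ 391.89668926 -405.05770496    8.        ]
at [547.5 -20.1 211.8] yaw -104.8 tilt [-0.001  0.    -1.   ] shift [ 0.3905 -0.0169  0.0218] turn 0.2 t 18.85
```

View pics/w7.png

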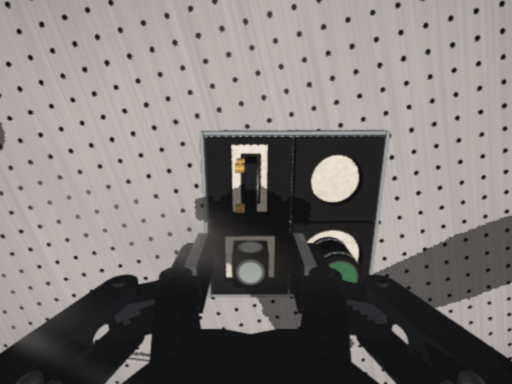

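The mount is standing in the slot at (250,182), and the cube and lens are in place. Now the dark post.

```bash
python3 - <<'E'
from h import *
d=load('w7'); print('S',ray(d,335,179,11))
E
python3 -m pendant '[[0.045,-0.002,0,0,0,0,0.05],[0.045,-0.002,0,0,0,0,0.05],[0.045,-0.002,0,0,0,0,0.05],[0.045,-0.002,0,0,0,0,0.05],[0.045,-0.002,0,0,0,0,0.05],[0.045,-0.002,0,0,0,0,0.05],[0.045,-0.002,0,0,0,0,0.05],[0.045,-0.002,0,0,0,0,0.05],[0.03,-0.001,0,0,0,0,0.05],[0,0,0.03,0,0,0,0.05],[0,0,0,0,0,0,0.05],[0,0,0,0,0,0,0.05]]'
python3 - <<'E'
from h import *
d=snap('wrist','w8');to(464,-402,51,-105); print(proj(d,(464,-402,78)),proj(d,(464,-402,8)))
E
```

```text
S [455.35191684   5.74002237  11.        ]
clock: 20.05
position: [464.2, -401.1, 180.8]
ee_rot: [-0.61, 0.792, 0.002, -0.001]
contact_force: [-0.3, 1.0, 0.6]
gripper_width: 50.2
grasp_force: 0.0
at [ 465.1 -401.2  182.1] yaw -104.7 tilt [-0.001  0.    -1.   ] shift [0.001  0.0007 0.1311] turn 0.3 t 20.1
(np.float64(248.3675913381968), np.float64(203.67998052865133)) (np.float64(248.46332621427686), np.float64(183.2949842789693))
```

View pics/w8.png

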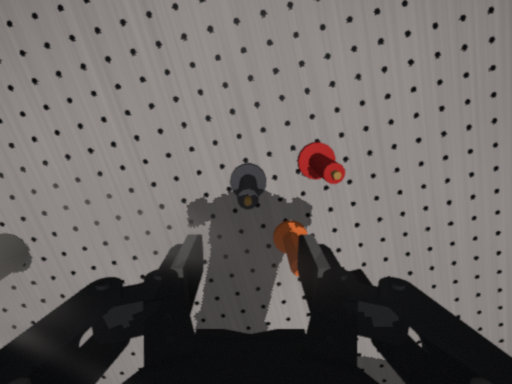

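The dark post is on the centreline, stud (248,201) and foot (248,182), as predicted. The orange and red posts are clear of the fingers.

```bash
python3 -m pendant '[[0.001,0.001,0.03,0,0,0,0.05],[0,0,0.04,0,0,0,0.05],[0,0,0.03,0,0,0,0.05],[0,0,0.02,0,0,0,0.05],[0,0,0.01,0,0,0,0.05],[0,0,0,0,0,0,0.05],[0,0,0,0,0,0,0.05],[0,0,0,0,0,0,0.01],[0,0,0,0,0,0,0.01],[0,0,0,0,0,0,0.01],[0,0,0,0,0,0,0.01],[0,0,0,0,0,0,0.01]]'
python3 - <<'E'
from h import *
to(464,-402,51,-105)
E
```

```text
clock: 21.3
position: [464.5, -402.7, 53.7]
ee_rot: [-0.61, 0.792, -0.001, 0.0]
contact_force: [0.4, 0.9, 5.2]
gripper_width: 16.6
grasp_force: 58.3
at [ 464.5 -402.7   53.7] yaw -104.8 tilt [ 0.002 -0.001 -1.   ] shift [-0.0005  0.0007  0.0027] turn 0.2 t 21.3
```

```bash
python3 -m pendant '[[0,0,-0.03,0,0,0,0.01],[0,0,-0.04,0,0,0,0.01],[0,0,-0.03,0,0,0,0.01],[-0.039,0.011,0,0,0,0,0.01],[-0.039,0.011,0,0,0,0,0.01],[-0.039,0.011,0,0,0,0,0.01],[-0.039,0.011,0,0,0,0,0.01],[-0.039,0.011,0,0,0,0,0.01],[-0.039,0.011,0,0,0,0,0.01],[-0.039,0.011,0,0,0,0,0.01],[-0.039,0.011,0,0,0,0,0.01],[-0.039,0.011,0,0,0,0,0.01]]'
python3 -m pendant '[[-0.039,0.011,0,0,0,0,0.01],[0,0,0,0,0,0,0.01],[0,0,0,0,0,0,0.01],[0,0,0,0,0,0,0.01]]'
python3 - <<'E'
from h import *
to(456,4.5,65,-105); snap('wrist','w9')
E
```

```text
clock: 22.5
position: [456.7, -36.2, 151.9]
ee_rot: [-0.61, 0.792, 0.0, -0.0]
contact_force: [0.8, 0.7, -2.3]
gripper_width: 16.7
grasp_force: 59.0
clock: 22.9
position: [456.4, 2.3, 151.9]
ee_rot: [-0.61, 0.792, 0.0, -0.001]
contact_force: [-0.2, 0.1, -1.1]
gripper_width: 16.6
grasp_force: 59.0
at [456.4   2.3 151.9] yaw -104.8 tilt [-0.001 -0.    -1.   ] shift [-0.0021  0.0008  0.0869] turn 0.2 t 22.9
```

View pics/w9.png

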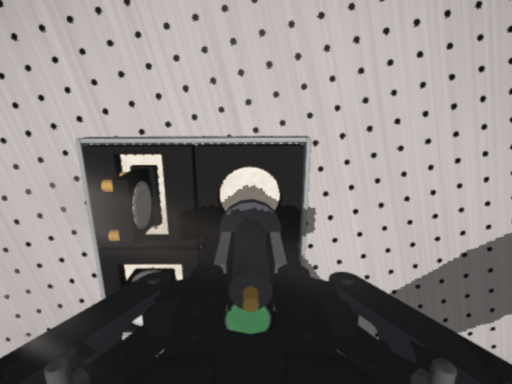

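The post hangs over the small recess at (250,190), with the mount and lens standing clear of it. Lowering.

```bash
python3 -m pendant '[[-0.001,0,0.03,0,0,0,0.01],[0,0,0.025,0,0,0,0.01],[0,0,0.016,0,0,0,0.01],[0,0,0.01,0,0,0,0.01],[0,0,0.003,0,0,0,0.01],[0,0,0,0,0,0,0.01],[0,0,0,0,0,0,0.01],[0,0,0,0,0,0,0.01]]'
```

```text
clock: 23.75
position: [457.7, 4.0, 69.1]
ee_rot: [-0.61, 0.792, -0.0, 0.001]
contact_force: [-0.2, -1.0, -2.0]
gripper_width: 16.6
grasp_force: 58.9
```

```bash
python3 -m pendant '[[0,0,0.002,0,0,0,0.01],[0,0,0.0015,0,0,0,0.01],[0,0,0,0,0,0,0.01],[0,0,0,0,0,0,0.01],[0,0,0,0,0,0,0.01]]'
```

```text
clock: 24.25
position: [457.2, 3.9, 64.8]
ee_rot: [-0.61, 0.792, -0.0, 0.0]
contact_force: [0.3, -0.5, -1.3]
gripper_width: 16.6
grasp_force: 58.9
```

```bash
python3 -m pendant '[[0,0,0.001,0,0,0,0.01],[0,0,0,0,0,0,0.02],[0,0,0,0,0,0,0.035],[0,0,0,0,0,0,0.045],[0,0,0,0,0,0,0.045],[0,0,-0.02,0,0,0,0.045],[0,0,-0.04,0,0,0,0.045],[0,0,-0.04,0,0,0,0.045],[0,0,-0.04,0,0,0,0.045],[-0.04,0,-0.04,0,0,0,0.045],[-0.04,0,-0.03,0,0,0,0.045],[-0.02,0,0,0,0,0,0.045]]'
python3 -m pendant '[[-0.05,0,0,0,0,0,0.045],[-0.05,0,0,0,0,0,0.045],[-0.05,0,0,0,0,0,0.045],[0,0,0,0,0,0,0.045],[0,0,0,0,0,0,0.045]]'
python3 - <<'E'
from h import *
w=snap('wrist','w10');s=snap('scene','s2');t=snap('top','t2')
g=lambda im,k:cv2.resize(np.ascontiguousarray(im[:,:,::-1]),None,fx=k,fy=k,interpolation=2)
a=cv2.resize(g(w['image'],1),(400,300)); b=g(s['image'][150:250,215:348],3);b=cv2.resize(b,(400,300)); c=cv2.resize(g(t['image'][155:245,190:310],3.33),(400,300));e=cv2.resize(g(s['image'],1),(400,300))
cv2.imwrite('pics/fin.png',np.vstack([np.hstack([a,b]),np.hstack([c,e])]))
E
```

```text
clock: 25.45
position: [484.2, 98.8, 274.3]
ee_rot: [-0.611, 0.792, -0.002, 0.005]
contact_force: [0.3, -0.6, -0.1]
gripper_width: 45.2
grasp_force: 0.0
clock: 25.95
position: [519.4, 242.0, 268.1]
ee_rot: [-0.611, 0.792, 0.0, -0.001]
contact_force: [0.5, -0.3, -0.1]
gripper_width: 45.0
grasp_force: 0.0
```

View pics/fin.png

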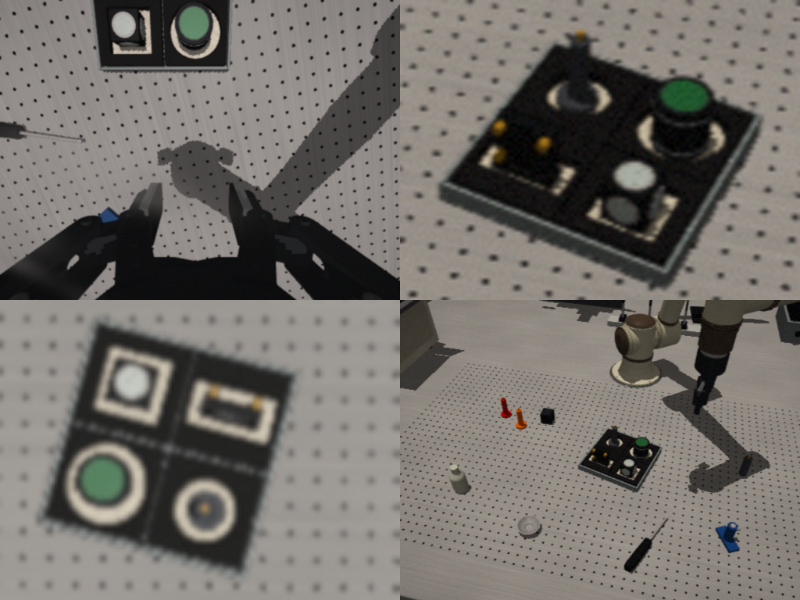

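All four parts stand centred on white floor in their own recesses. The blank block and plain post look to be where they started, and the arm is clear.

```bash
python3 -c "
from bench import arm
print(arm.job_done())"
```

```text
the job is handed in; nothing more can be done
None
```

I packed the cube, pedestal post, lens and mirror mount upright in their own recesses, left both look-alikes untouched, and handed the job in at about 26 s; no verdict came back.

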